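# Shut and pin the sampler guard

## Robot

A 6-joint arm with a two-finger parallel gripper is mounted at the origin on the work surface. World frame = base frame: x ahead of the robot, y to its left, z up, the work surface at z = 0. Lengths are in m, angles in rad, forces in N, time in s.
With the tool pointing down it reaches from about 0.325 to 0.75 m from the base axis. Payload 7.6 kg.
Tool frame: the origin (TCP) lies between the finger pads; the fingertips stand 19 mm ahead of it and the grasp point (between the pads) is the TCP; z points along the fingers, y is the direction in which the jaws open and shut (so a half turn about z gives the same grasp; the last joint's range is limited). The gripper opens to 85 mm and grips with 20 to 120 N. Pads are 22 mm wide; open, the fingers measure 114 mm over their backs; the gripper's body (76 mm by 85 mm) begins 54 mm behind the grasp point. The pads swing forward as they close: fully open they stand 13 mm farther back than shut.
Start: joints at [1.201, 0.052, 1.401, -0, 1.689, -0.07], TCP at [0.155, 0.502, 0.25] pointing down, gripper open.
Joint ranges: [-2.9, 2.9], [-0.91, 2.17], [0.12, 2.37], [-1.06, 4.2], [0.26, 2.73], [-2.93, 2.93]. Speed limits (rad/s): [2.57, 2.57, 3.01, 3.14, 3.14, 3.14].

## Interface

Orientations are given as a 3x3 rotation matrix whose columns are the frame's x, y, z axes.
In Python, from station import readout, cams, bot gives the robot as it stands.
- The arm moves only by the shell command python3 -m creep 'ROWS' [FORCE]. ROWS is JSON, a list of rows, each a list of 7 numbers: the turn, a rotation vector about the world's x, y, z in rad, then the shift along the world's x, y, z in mm, then the closure, from -1 (fully open) to 1 (shut). A call has 1 to 10 rows; each row is the pose to reach, as a shift and turn from the pose measured when the call began; what a row does not reach only later rows make up. A row lasts 1/10 s, in which the tool goes at most 50 mm and 8.59 degrees, less where a joint would pass 70% of its speed; a pose out of reach is approached as far as the arm can. A call with a gripper value outside its range is refused whole. The fingers move at their own pace and stop on an object; FORCE is the grip in N (left out, the last holds). Time passes only in rows, so rows that repeat a pose let the fingers close. It gives the time, the measured TCP pose, the force and the opening at its end, in the units of the state.
- readout.state(): the state, without advancing time (a new reading comes with each control period).
- cams.get_image(name): name is "scene" or "top" or "wrist"; returns the picture (400x640x3 uint8, red, green, blue); there is no depth.
- cams.camera_info(name): a dict with "intrinsics" (3x3 intrinsics, pixels), "eye" and "rotation" of the camera in the world. Camera axes: x right, y down, z forward; pixel columns grow to the right and rows downward; lengths in m; the calibration is good to about 2 mm. A picture is of the moment at which its call begins: read the wrist's pose just before it. camera_info takes no time and is no camera call; for the wrist camera it gives the pose at the moment of the call.
- bot.finish_job(): hands the job in, once; it reports no verdict.
The state is a dict: "clock": time; "joint_positions": joint angles; "qvel": joint speeds; "effort": joint torques, N m; "ee_pos": TCP position; "ee_rot": TCP orientation; "wrist_force": force on the tool from outside, world axes, zero at the start; "wrist_torque": the same for the moment, N m; "finger_gap": opening from 0.0 (shut) to 1.0 (fully open).
Only numpy, scipy, OpenCV 4.12 (cv2) and the standard library are available. Lean on these libraries where they do the work, as an engineer would, in place of code of your own. Each camera call takes 0.05 s, during which the arm holds its last target.

## Task

Slide the clear guard of the sampler fully shut over the vials until its spring latch clicks down behind it, then take the red-headed lock pin from its grey holder and push it straight down through the yellow clevis and the guard's steel tongue until its collar sits on the clevis. Let go of the pin, and leave the beaker, jar and mouse where they are.

Things in the scene. Friction and masses are not known exactly. Their poses are not given: they have to be found in the camera images.
- station: The sampler: a fixed white base plate 150 x 335 mm, top face 30 mm above the bench, with rows of small vials. Origin on the bench under the centre of the vial bay; z up; the guard slides along its y axis: shut towards -y, open towards +y. The base spans x -75..75, y -145..190 mm. The yellow clevis (60 x 40 mm, top face at height 74 mm) and the latch stand at its -y end.
- guard (a joint): Opening of the sliding guard in m: 0 fully shut (hard stop), grows as it opens along the station's +y, at most 0.13. Stiff sliding friction of about 2.5 N. In the last 22 mm a ramp on the guard lifts the spring latch, adding up to about 5 N; at about 4 mm it goes over the crest and the latch drops behind it, after which the guard cannot be pulled back (play under 1 mm).
- guard_push (a point): Centre of the outer face of the blue push plate that closes the +y end of the clear guard. The plate is 116 mm wide (station x), 62 mm tall (34 to 96 mm above the bench, this point at 65 mm); push it towards the station's -y. The clear hood behind it is 114 mm wide, 120 mm long, top 95 mm above the bench, so this point is 68 mm to +y of the station's origin when shut.
- latch (a joint): Lift of the spring latch with the orange knob, in m: 0 down (its rest position, also while the guard is open), about 0.006 when lifted over the crest; drops back to 0 with a click as the guard shuts.
- latch_knob (a point): Top of the orange latch knob, 14 mm across, 91 mm above the bench when down; at station x +40, y -80 mm. It moves by itself; do not handle it.
- clevis_hole (a point): Mouth of the vertical 12.5 mm hole in the yellow clevis: centre of the hole at the top face, 74 mm above the bench, at station x -20, y -115 mm. The hole goes through an upper plate (66 to 74 mm) and a lower plate (44 to 52 mm) with a slot between.
- guard_eye (a point): Centre of the 14 mm hole in the guard's steel tongue, at the tongue's top face (62 mm above the bench; tongue 6 mm thick). When the guard is shut it lies on the axis of the clevis hole, 12 mm under its mouth.
- holder: Fixed grey block 60 x 60 x 50 mm with a vertical 12.5 mm through hole at its centre, in which the lock pin stands. Origin at the centre of its underside.
- pin: Loose steel lock pin, 40 to 85 g, standing upright. Origin at its lower tip, z up to the head. Shank 10 mm across and 40 mm long with a tapered nose (the lowest 6 mm), then a collar 26 mm across and 3 mm thick (40 to 43 mm above the tip), then the round red head to hold, 18 mm across, 43 to 68 mm above the tip. In the holder the collar rests on the block, with the tip 10 mm above the bench. Fully home, the collar lies on the clevis and the tip is 40 mm below its top face.
- pin_head (a point): Centre of the top of the pin's red head, 68 mm above the tip.
- beaker: Bystander: glass beaker, 72 mm across, 90 mm tall. Origin at the centre of its underside.
- jar: Bystander: amber glass jar with a black cap, 60 mm across, 75 mm tall. Origin at the centre of its underside.
- mouse: Bystander: light grey computer mouse about 100 x 62 mm, 32 mm tall. Origin near its middle, on the bench.

How it is judged:
On the way, in this order (a step that is already met when the one before it is completed fails the run):
1. the guard is fully shut and its latch has dropped (value of joint guard below 0.0025 m and value of joint latch below 0.0015 m), for 0.2 s.
2. the pin is pushed home through clevis and tongue (z of pin in the frame of clevis_hole below -0.0375 m and horizontal distance between pin and clevis_hole below 0.004 m), for 0.2 s.
At the end, for the whole second after the job is handed in: The guard is within 2.5 mm of fully shut with its latch down (within 1.5 mm), and the lock pin stands upright (within 0.1 rad) and still in the clevis hole, through the tongue, tip within 4 mm of the hole's axis and at least 37.5 mm below the clevis's top face (collar down to within 2.5 mm) (all of step 1 and all of step 2 and angle between pin's own z axis and vertical below 0.1 rad and linear speed of pin below 0.02 m/s); the robot touches nothing.
It fails at once if the beaker is shifted by more than 30 mm (distance of beaker from where it was at the start of the episode above 0.03 m).
It fails at once if the jar is shifted by more than 30 mm (distance of jar from where it was at the start of the episode above 0.03 m).
It fails at once if the mouse is shifted by more than 30 mm (distance of mouse from where it was at the start of the episode above 0.03 m).
It also fails if it takes over 58 s, if anything falls off the work surface, if the arm or the gripper's body presses on something with over 40 N, if the wrist force passes 120 N, or if a joint passes its speed limit or range.

## Working session

There is one attempt and no reset: what is moved stays moved. The work goes in short steps, Python scripts to look and compute and a shell command to move; the robot and the scene stay as the last step left them, time stands still between calls to the robot, and variables do not carry over. Pictures are saved under pics/ and viewed, and the job is handed in when it is done.

```bash
mkdir -p pics; ls; python3 - <<'E'
from station import readout,cams,bot
import cv2,numpy as np
for n in ["scene","top"]:
    cv2.imwrite(f"pics/{n}0.png",cams.get_image(n)[:,:,::-1])
    i=cams.camera_info(n);print(n,{k:np.round(v,4).tolist() for k,v in i.items()})
print(readout.state())
E
```

```text
pics
scene {'intrinsics': [[412.9205, 0.0, 330.8599], [0.0, 412.9205, 200.6073], [0.0, 0.0, 1.0]], 'eye': [1.2537, -0.4318, 0.8441], 'rotation': [[0.5078, 0.5796, -0.6374], [0.8613, -0.3281, 0.3879], [0.0157, -0.7459, -0.6658]]}
top {'intrinsics': [[376.1812, 0.0, 323.1117], [0.0, 376.1812, 192.4816], [0.0, 0.0, 1.0]], 'eye': [0.4268, 0.0229, 1.0652], 'rotation': [[0.0142, -0.9959, 0.0895], [-0.9998, -0.0151, -0.0102], [0.0115, -0.0894, -0.9959]]}
{'clock': 0.1, 'joint_positions': array([ 1.20068648e+00,  5.27682473e-02,  1.40161528e+00,  2.90576097e-05,
        1.68859100e+00, -7.03042307e-02]), 'qvel': array([ 0.00103693, -0.00150911, -0.00270602, -0.00116699,  0.00103987,
       -0.00228261]), 'effort': array([ 1.18156480e-03, -3.82579780e+01, -3.60987103e+01, -8.14009809e-05,
        4.81299488e-03,  1.21691465e-05]), 'ee_pos': array([0.15493773, 0.50136887, 0.24956352]), 'ee_rot': array([[-9.55394885e-01,  2.95330893e-01, -5.26749043e-04],
       [ 2.95331336e-01,  9.55394039e-01, -1.27786166e-03],
       [ 1.25860870e-04, -1.37642799e-03, -9.99999045e-01]]), 'wrist_force': array([ 0.21734439,  0.44858006, -0.43649331]), 'wrist_torque': array([-0.03660683,  0.03693631,  0.02013408]), 'finger_gap': 0.9995791671192095}
```

View pics/scene0.png

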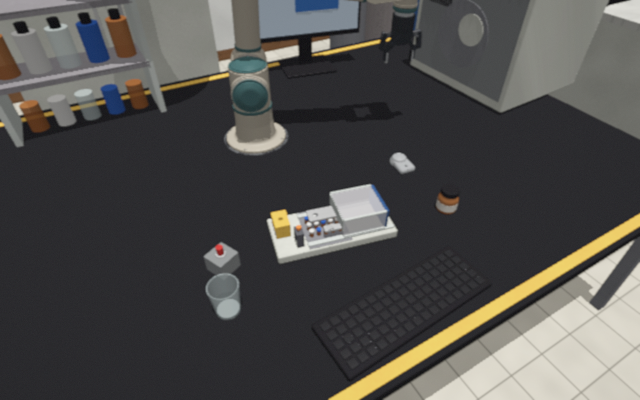

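View pics/top0.png

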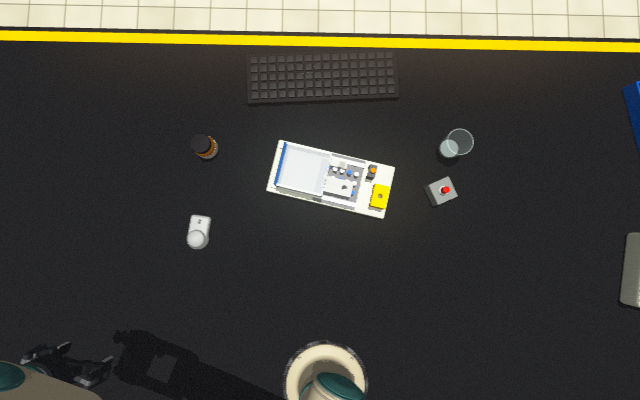

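The scene picture shows the station at the centre with the guard open (blue plate at about (380,200)), the pin in its holder at (220,250) and the beaker beside it at (225,297). The top picture shows the blue plate at (280,163), the clevis at (380,195), the pin at (446,190), the beaker at (457,143), the jar at (204,147) and the mouse at (199,232). Next I measure these.

```bash
cat > h.py <<'E'
from station import readout,cams,bot
import cv2,numpy as np
def ray(n,uv,info=None):
    i=info or cams.camera_info(n);K=np.array(i['intrinsics']);R=np.array(i['rotation'])
    d=R@np.linalg.solve(K,[uv[0],uv[1],1]);return np.array(i['eye']),d
def onz(n,uv,z,info=None):
    e,d=ray(n,uv,info);return e+d*(z-e[2])/d[2]
def proj(n,p,info=None):
    i=info or cams.camera_info(n);q=np.array(i['rotation']).T@(np.array(p)-i['eye']);q=np.array(i['intrinsics'])@q;return q[:2]/q[2]
def tri(obs):
    A=np.zeros((3,3));b=np.zeros(3)
    for e,d in obs:
        d=d/np.linalg.norm(d);P=np.eye(3)-np.outer(d,d);A+=P;b+=P@e
    p=np.linalg.solve(A,b);return p,[np.linalg.norm(np.cross(p-e,d/np.linalg.norm(d))) for e,d in obs]
def blobs(m,amin=10):
    n,l,s,c=cv2.connectedComponentsWithStats(m.astype(np.uint8));return [(s[k,4],c[k].round(2).tolist(),s[k,:4].tolist(),l==k) for k in range(1,n) if s[k,4]>=amin]
E
python3 - <<'E'
from h import *
for n in ["top","scene"]:
    im=cv2.imread(f"pics/{n}0.png");hsv=cv2.cvtColor(im,cv2.COLOR_BGR2HSV);H,S,V=[hsv[:,:,k].astype(int) for k in range(3)]
    M={'red':((H<6)|(H>174))&(S>150)&(V>90),'yellow':(H>20)&(H<32)&(S>150)&(V>120),'blue':(H>100)&(H<125)&(S>130)&(V>70),'orange':(H>=7)&(H<18)&(S>170)&(V>130)}
    for k,m in M.items():
        for b in blobs(m,8):
            if b[0]<2000: print(n,k,b[:3])
    if n=="top":
        roi=np.zeros_like(V,bool);roi[135:222,262:400]=1
        m=(roi&(V>90)).astype(np.uint8);m=cv2.morphologyEx(m,cv2.MORPH_CLOSE,np.ones((15,15)))
        c=max(cv2.findContours(m,0,2)[0],key=cv2.contourArea);r=cv2.minAreaRect(c);b=cv2.boxPoints(r);print(b)
        P=np.array([onz(n,q,.03) for q in b]);print(P.round(4),np.linalg.norm(P-np.roll(P,1,0),axis=1))
    c=im[130:260,170:480] if n=="top" else im[150:330,190:480]
    cv2.imwrite(f"pics/{n}_crop.png",cv2.resize(c,None,fx=2.5,fy=2.5,interpolation=cv2.INTER_CUBIC))
E
```

```text
top red (np.int32(44), [445.07, 189.48], [441, 186, 9, 7])
top yellow (np.int32(11), [372.91, 169.64], [372, 168, 3, 4])
top yellow (np.int32(373), [379.25, 196.13], [369, 184, 21, 25])
top blue (np.int32(662), [633.6, 107.12], [622, 81, 18, 73])
top blue (np.int32(92), [280.03, 162.77], [274, 142, 12, 42])
top blue (np.int32(14), [348.64, 172.21], [347, 170, 4, 5])
[[265.13766 190.59305]
 [277.67325 138.36157]
 [395.8654  166.72769]
 [383.3298  218.95917]]
[[ 0.5227  0.1723  0.03  ]
 [ 0.6698  0.1414  0.03  ]
 [ 0.595  -0.1894  0.03  ]
 [ 0.4493 -0.1544  0.03  ]] [0.33487887 0.15035645 0.33922415 0.14988269]
scene red (np.int32(50), [219.08, 249.18], [216, 245, 7, 10])
scene yellow (np.int32(18), [319.56, 54.06], [313, 53, 15, 3])
scene yellow (np.int32(27), [273.04, 64.3], [269, 63, 10, 4])
scene yellow (np.int32(146), [185.92, 83.34], [162, 76, 49, 14])
scene yellow (np.int32(11), [147.0, 92.0], [145, 91, 5, 3])
scene yellow (np.int32(20), [124.9, 96.65], [122, 95, 7, 4])
scene yellow (np.int32(21), [100.33, 102.14], [97, 100, 7, 5])
scene yellow (np.int32(22), [75.27, 107.64], [72, 106, 7, 4])
scene yellow (np.int32(24), [48.58, 113.62], [45, 112, 8, 4])
scene yellow (np.int32(12), [280.08, 218.25], [278, 217, 5, 3])
scene yellow (np.int32(127), [282.46, 230.82], [275, 225, 15, 13])
scene yellow (np.int32(8), [381.5, 367.12], [378, 365, 8, 5])
scene blue (np.int32(405), [315.06, 4.4], [296, 0, 42, 12])
scene blue (np.int32(800), [92.8, 41.33], [76, 20, 33, 43])
scene blue (np.int32(453), [112.69, 99.19], [101, 85, 24, 29])
scene blue (np.int32(54), [380.24, 197.63], [373, 185, 16, 26])
scene blue (np.int32(11), [322.64, 221.64], [321, 220, 4, 4])
scene blue (np.int32(11), [318.09, 229.36], [317, 228, 3, 4])
```

View pics/top_crop.png

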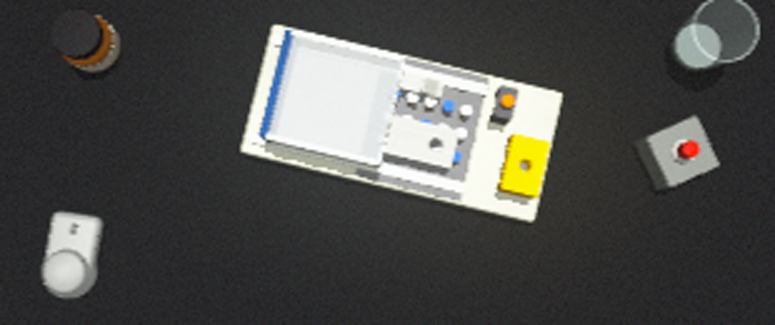

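View pics/scene_crop.png

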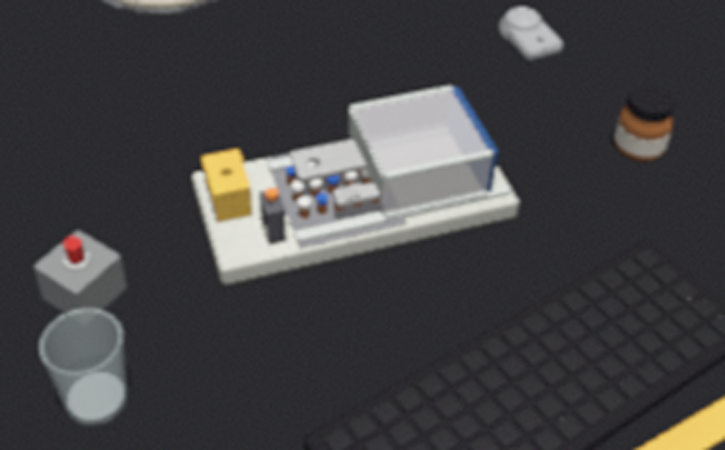

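```bash
python3 - <<'E'
from h import *
th=np.deg2rad(-12.7);c,s=np.cos(th),np.sin(th);R=np.array([[c,-s],[s,c]])
O=np.array([.5592,-.0075])-R@[0,.0225];print('O',O,'hole from base',O+R@[-.02,-.115],'knob',O+R@[.04,-.08])
print('hole px',onz('top',(379.8,196.0),.074),'knob',onz('top',(372.9,169.7),.091))
print('hole scene',onz('scene',(190+226.5/2.5,150+171/2.5),.074))
p=onz('top',(380.0,196),.074)
print('blue top face',[ (R.T@(onz('top',q,.09)[:2]-O)).round(4) for q in [(280.03,162.77)]])
print('red',tri([ray('top',(445.07,189.48)),ray('scene',(219.08,249.18))]), onz('top',(445.07,189.48),.075))
# holder block top
im=cv2.imread("pics/top0.png");print('beaker base',onz('top',(170+698/2.5,130+46/2.5),0),'rim',onz('top',(170+728/2.5,130+28/2.5),.09))
print('mouse',onz('top',(199,232),.015),'jar top',onz('top',(201,143),.075))
for n,q in [('top',(449,150))]: pass
print('holder corners',[onz('top',(170+a/2.5,130+b/2.5),.05)[:2].round(3) for a,b in [(636,142),(698,117),(720,163),(662,188)]])
E
```

```text
O [ 0.55425346 -0.02944953] hole from base [ 0.50946046 -0.13723908] knob [ 0.57568715 -0.11628614]
hole px [ 0.50883031 -0.13752523  0.074     ] knob [ 0.5762466  -0.11662809  0.091     ]
hole scene [ 0.51185741 -0.1358911   0.074     ]
blue top face [array([0.0013, 0.1605])]
red (array([ 0.52959791, -0.31308179,  0.06776976]), [np.float64(0.00030389043376198555), np.float64(0.0003038904337620095)]) [ 0.52873555 -0.31093611  0.075     ]
beaker base [ 0.65575166 -0.34995299  0.        ] rim [ 0.65627927 -0.35064449  0.09      ]
mouse [0.4062232 0.3539167 0.015    ] jar top [0.64322834 0.33996798 0.075     ]
holder corners [array([ 0.538, -0.263]), array([ 0.566, -0.331]), array([ 0.516, -0.354]), array([ 0.488, -0.291])]
```

```bash
python3 -m creep '[[0,0,0.04,200,-145,0,1],[0,0,0.08,446,-321,0,1],[0,0,0.08,446,-321,0,1],[0,0,0.08,446,-321,0,1],[0,0,0.08,446,-321,0,1],[0,0,0.08,446,-321,0,1],[0,0,0.08,446,-321,0,1],[0,0,0.08,446,-321,0,1],[0,0,0.08,446,-321,0,1],[0,0,0.08,446,-321,0,1]]' 40; python3 - <<'E'
from h import *
print(readout.state())
E
```

```text
clock: 1.1
ee_pos: [0.562, 0.2077, 0.2492]
ee_rot: [[-0.976, 0.218, -0.001], [0.218, 0.976, -0.001], [0.001, -0.002, -1.0]]
wrist_force: [0.1, 0.5, 1.0]
finger_gap: -0.002
{'clock': 1.1, 'joint_positions': array([ 2.92896550e-01,  2.64552260e-01,  1.16732511e+00, -1.09245540e-03,
        1.71114826e+00, -1.05809765e+00]), 'qvel': array([-0.68712441,  0.7627756 , -0.88604046,  0.00304903,  0.11424431,
       -0.6876839 ]), 'effort': array([ 1.50685396e+00, -5.06489325e+01, -3.19721389e+01, -1.85592184e-01,
       -2.24407297e-02,  8.63078143e-01]), 'ee_pos': array([0.56202473, 0.207736  , 0.249159  ]), 'ee_rot': array([[-9.75907069e-01,  2.18184029e-01, -1.05970036e-03],
       [ 2.18185421e-01,  9.75906256e-01, -1.44940442e-03],
       [ 7.17931315e-04, -1.64569519e-03, -9.99998388e-01]]), 'wrist_force': array([0.14545866, 0.49862825, 0.99702635]), 'wrist_torque': array([0.07484348, 0.03358865, 0.05219319]), 'finger_gap': -0.00240858576403853}
```

```bash
python3 -m creep '[[0,0,0,40,-27,0,1],[0,0,0,40,-27,-50,1],[0,0,0,40,-27,-100,1],[0,0,0,40,-27,-150,1],[0,0,0,40,-27,-179,1],[0,0,0,40,-27,-179,1],[0,0,0,40,-27,-179,1]]'; python3 - <<'E'
from h import *
im=cams.get_image('scene')[:,:,::-1]
cv2.imwrite("pics/s1.png",cv2.resize(im[100:300,240:480],None,fx=3,fy=3))
cv2.imwrite("pics/w1.png",cams.get_image('wrist')[:,:,::-1])
E
```

```text
clock: 1.8
ee_pos: [0.6022, 0.1808, 0.0708]
ee_rot: [[-0.976, 0.218, -0.001], [0.218, 0.976, -0.001], [0.001, -0.002, -1.0]]
wrist_force: [0.4, -0.2, 1.8]
finger_gap: 0.005
```

View pics/s1.png

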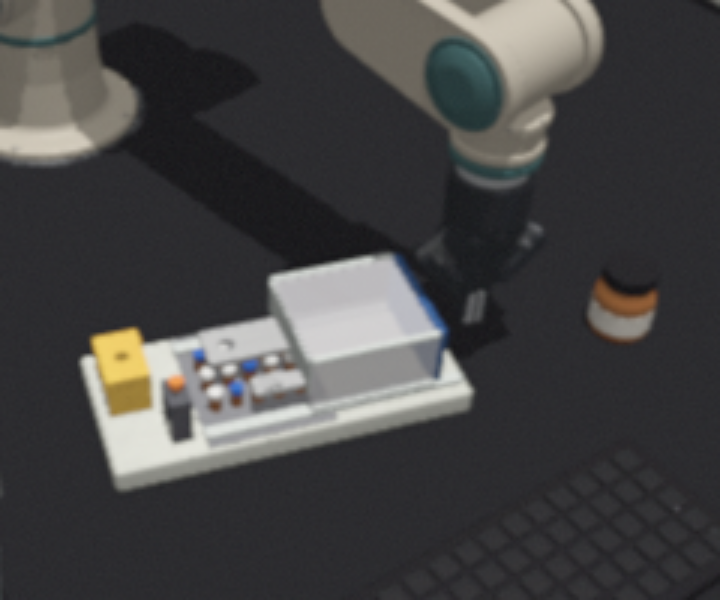

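View pics/w1.png

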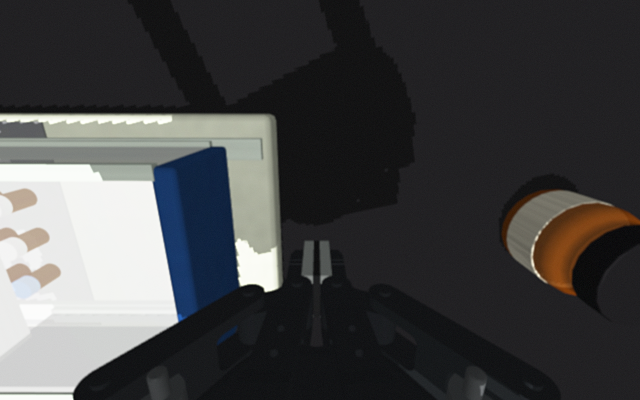

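The scene picture shows the closed fingers behind the blue plate. The wrist picture shows the plate at (200,220) and the gripper knuckles spread along the push direction. I will turn the jaw axis across the plate so only the finger tips make contact.

```bash
python3 -m creep '[[0,0,-0.14,4,18,0,1],[0,0,-0.28,4,18,0,1],[0,0,-0.42,4,18,0,1],[0,0,-0.56,4,18,0,1],[0,0,-0.7,4,18,0,1],[0,0,-0.84,4,18,0,1],[0,0,-0.98,4,18,0,1],[0,0,-1.12,4,18,0,1],[0,0,-1.26,4,18,0,1],[0,0,-1.4,4,18,0,1]]'
python3 -m creep '[[0,0,-0.1,-3,-14,-2,1],[0,0,-0.17,-7,-28,-3,1],[0,0,-0.17,-7,-28,-3,1],[0,0,-0.17,-7,-28,-3,1]]'; python3 - <<'E'
from h import *
s=readout.state();print(s['ee_pos'],s['ee_rot'],s['joint_positions'])
cv2.imwrite("pics/w2.png",cams.get_image('wrist')[:,:,::-1])
E
```

```text
clock: 2.9
ee_pos: [0.6088, 0.1995, 0.0764]
ee_rot: [[0.055, 0.998, 0.005], [0.998, -0.055, -0.002], [-0.002, 0.005, -1.0]]
wrist_force: [-0.1, -1.0, -0.4]
finger_gap: -0.003
clock: 3.3
ee_pos: [0.6027, 0.172, 0.0755]
ee_rot: [[0.221, 0.975, 0.008], [0.975, -0.221, -0.002], [-0.0, 0.008, -1.0]]
wrist_force: [-0.9, -0.4, 0.1]
finger_gap: -0.001
[0.60273133 0.17196895 0.07549343] [[ 2.21314284e-01  9.75173308e-01  7.55031056e-03]
 [ 9.75202449e-01 -2.21304352e-01 -2.13700910e-03]
 [-4.13037647e-04  7.83603198e-03 -9.99969213e-01]] [ 0.22058613  0.44707313  1.29184981 -0.00379524  1.39577106  0.44439449]
```

View pics/w2.png

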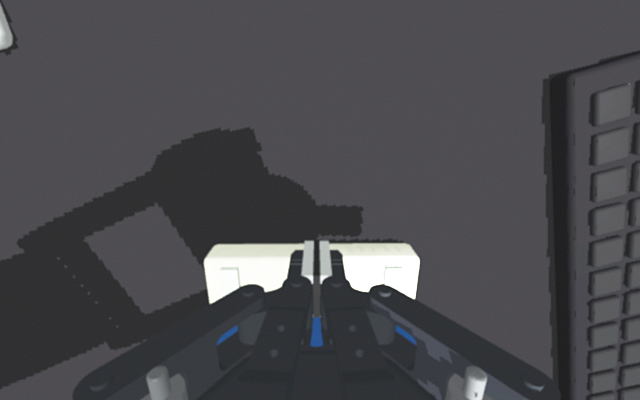

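The wrist picture shows the fingers centred on the plate (318,300), with the jaws across it. I start the push.

```bash
python3 -m creep '[[0,0,0,-3,-15,-5,1],[0,0,0,-6,-28,-5,1],[0,0,0,-8,-37,-5,1],[0,0,0,-10,-45,-5,1],[0,0,0,-12,-53,-5,1],[0,0,0,-14,-61,-5,1],[0,0,0,-16,-69,-5,1],[0,0,0,-17,-77,-5,1],[0,0,0,-19,-85,-5,1],[0,0,0,-19,-85,-5,1]]'
```

```text
clock: 4.35
ee_pos: [0.5835, 0.0858, 0.0701]
ee_rot: [[0.222, 0.975, 0.007], [0.975, -0.222, -0.003], [-0.002, 0.007, -1.0]]
wrist_force: [-0.4, -0.8, 0.0]
finger_gap: 0.0
```

```bash
python3 - <<'E'
from h import *
im=cams.get_image('scene')[:,:,::-1]
cv2.imwrite("pics/s3.png",cv2.resize(im[100:300,240:480],None,fx=3,fy=3))
E
```

```text
(no output)
```

View pics/s3.png

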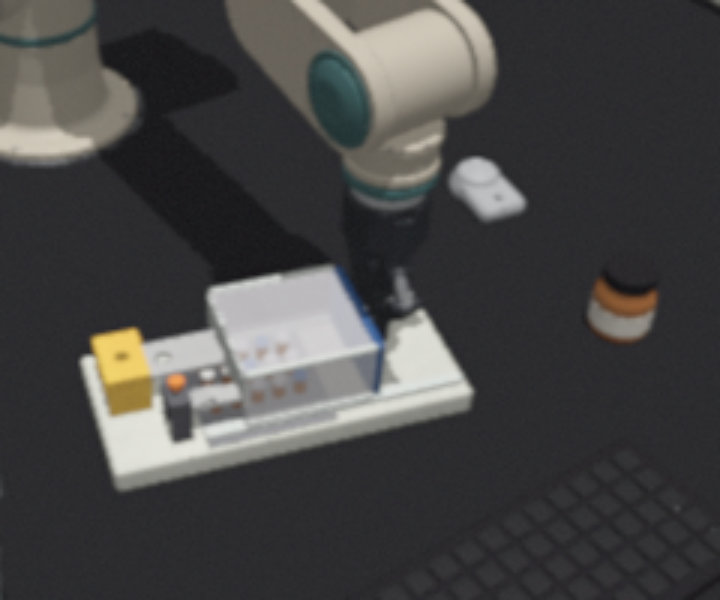

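The guard has slid about halfway and follows the fingers. About 40 mm remain, which I cover more slowly.

```bash
python3 -m creep '[[0,0,0,-2,-6,0,1],[0,0,0,-3,-12,0,1],[0,0,0,-4,-18,0,1],[0,0,0,-5,-23,0,1],[0,0,0,-6,-27,0,1],[0,0,0,-7,-30,0,1],[0,0,0,-7,-32,0,1],[0,0,0,-7,-32,0,1]]'
python3 -m creep '[[0,0,0,-0.4,-2,0,1],[0,0,0,-0.8,-3,0,1],[0,0,0,-0.8,-3,0,1]]'
python3 - <<'E'
from h import *
im=cams.get_image('scene')[:,:,::-1]
cv2.imwrite("pics/s4.png",cv2.resize(im[150:300,250:450],None,fx=4,fy=4,interpolation=cv2.INTER_CUBIC))
E
```

```text
clock: 5.2
ee_pos: [0.5764, 0.0546, 0.0701]
ee_rot: [[0.222, 0.975, 0.007], [0.975, -0.222, -0.002], [-0.001, 0.007, -1.0]]
wrist_force: [0.1, 4.8, 0.9]
finger_gap: -0.004
clock: 5.5
ee_pos: [0.5754, 0.0509, 0.0701]
ee_rot: [[0.222, 0.975, 0.006], [0.975, -0.222, -0.003], [-0.001, 0.007, -1.0]]
wrist_force: [-0.5, -0.1, 0.1]
finger_gap: 0.0
```

View pics/s4.png

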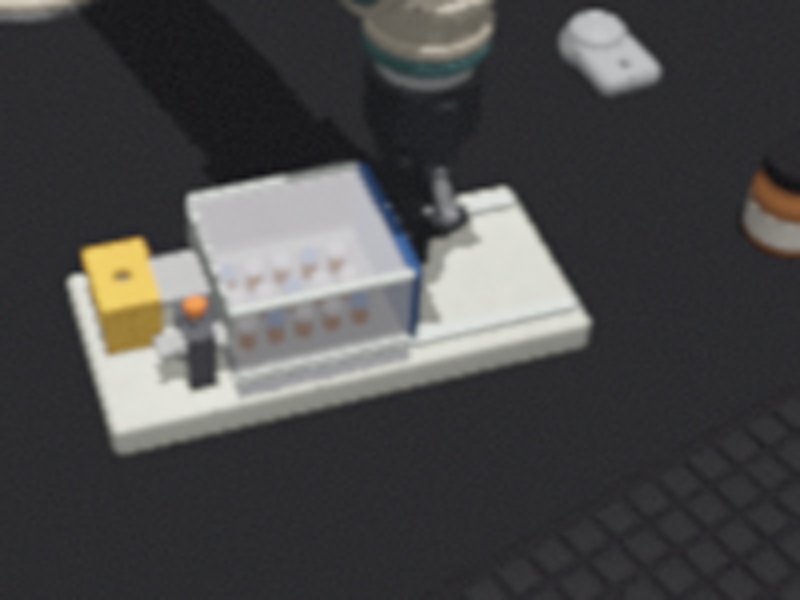

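```bash
python3 -m creep '[[0,0,0,-0.2,-1,0,1],[0,0,0,-0.4,-2,0,1],[0,0,0,-0.4,-2,0,1]]'; python3 -m creep '[[0,0,0,-0.2,-1,0,1],[0,0,0,-0.4,-2,0,1],[0,0,0,-0.4,-2,0,1]]'
```

```text
clock: 5.85
ee_pos: [0.575, 0.049, 0.07]
ee_rot: [[0.222, 0.975, 0.006], [0.975, -0.222, -0.002], [-0.001, 0.007, -1.0]]
wrist_force: [0.9, 2.5, -0.1]
finger_gap: -0.001
clock: 6.15
ee_pos: [0.575, 0.0489, 0.0701]
ee_rot: [[0.221, 0.975, 0.008], [0.975, -0.221, 0.001], [0.003, 0.007, -1.0]]
wrist_force: [3.1, 11.6, -2.0]
finger_gap: 0.003
```

The tool stopped against 12 N with no further motion, so the guard is at its hard stop. I retreat and move above the pin.

```bash
python3 -m creep '[[0,0,0,4,15,0,1],[0,0,0,7,30,20,1],[0,0,0,7,30,70,1],[0,0,0,7,30,120,1],[0,0,0,7,30,130,1],[0,0,0,0,-10,130,1],[0,0,0,-10,-60,130,0],[0,0,0,-15,-110,130,0],[0,0,0,-22,-160,130,0],[0,0,0,-28,-210,130,0]]'
python3 -m creep '[[0,0,0,-18,-150,0,0],[0,0,0,-18,-150,0,0],[0,0,0,-18,-150,0,0],[0,0,0,-18,-150,0,0],[0,0,0,-18,-150,0,0],[0,0,0,-18,-150,0,0]]'
python3 - <<'E'
from h import *
print(readout.state()['ee_pos'])
i=cams.camera_info('wrist');print(i)
cv2.imwrite("pics/w5.png",cams.get_image('wrist')[:,:,::-1])
im=cams.get_image('scene')[:,:,::-1]
cv2.imwrite("pics/s5.png",cv2.resize(im[150:300,200:400],None,fx=4,fy=4,interpolation=cv2.INTER_CUBIC))
cv2.imwrite("pics/t5.png",cams.get_image('top')[:,:,::-1])
E
```

```text
clock: 7.15
ee_pos: [0.5468, -0.1606, 0.2]
ee_rot: [[0.221, 0.975, 0.007], [0.975, -0.221, 0.0], [0.002, 0.007, -1.0]]
wrist_force: [1.1, 0.2, -0.0]
finger_gap: 0.503
clock: 7.75
ee_pos: [0.5292, -0.3095, 0.1998]
ee_rot: [[0.22, 0.975, 0.007], [0.976, -0.22, 0.001], [0.002, 0.007, -1.0]]
wrist_force: [0.1, 0.2, 1.2]
finger_gap: 0.5
[ 0.52915476 -0.30950607  0.19980522]
{'intrinsics': array([[280.65907004,   0.        , 316.20077397],
       [  0.        , 280.65907004, 200.0516231 ],
       [  0.        ,   0.        ,   1.        ]]), 'eye': array([ 0.54568827, -0.23316841,  0.32358932]), 'rotation': array([[ 0.97531702, -0.21182027, -0.06236095],
       [-0.22072485, -0.92744836, -0.30186102],
       [ 0.00610372,  0.3081748 , -0.95131017]])}
```

View pics/w5.png

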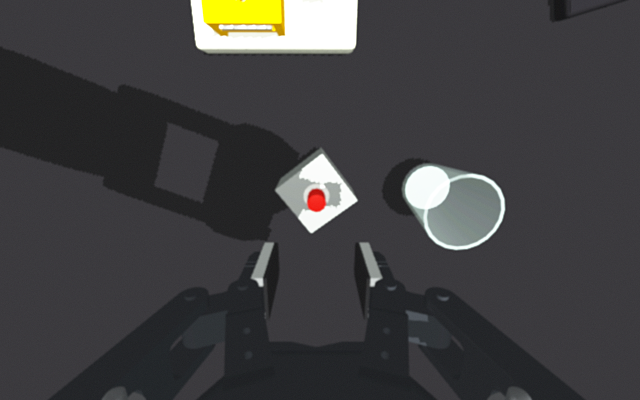

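View pics/s5.png

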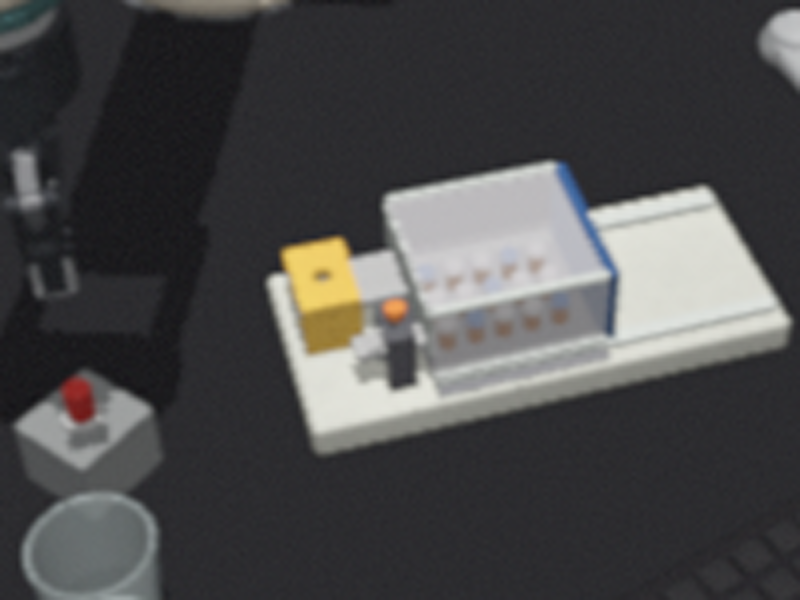

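The wrist picture shows the red head at (316,200) between the fingers and the beaker to the right at (455,205), clear of them. The scene picture shows the guard staying shut and the orange knob behind it.

```bash
python3 - <<'E'
from h import *
im=cv2.imread("pics/w5.png");hsv=cv2.cvtColor(im,cv2.COLOR_BGR2HSV);H,S,V=[hsv[:,:,k].astype(int) for k in range(3)]
m=((H<8)|(H>172))&(S>150)&(V>70)
b=max(blobs(m),key=lambda b:b[0]);print(b[:3])
sel=b[3]&(V>200);print('bright',[x[:3] for x in blobs(sel)])
cv2.imwrite("pics/w5c.png",cv2.resize(im[150:250,260:380],None,fx=6,fy=6,interpolation=cv2.INTER_CUBIC))
print('head mid', onz('wrist',b[1],.066))
for f in ("scene0","s5"):
    pass
i0=cv2.imread("pics/scene0.png");i1=cams.get_image('scene')[:,:,::-1].copy()
for i in (i0,i1):
    hs=cv2.cvtColor(i,cv2.COLOR_BGR2HSV);mm=(hs[:,:,0]>=5)&(hs[:,:,0]<19)&(hs[:,:,1]>140)&(hs[:,:,2]>110)
    print('knob',[x[:3] for x in blobs(mm,5) if 285<x[1][0]<310 and 215<x[1][1]<250])
for z in (.091,.097): print(proj('scene',(.5759,-.1164,z)))
for n in('top',):
    hs=cv2.cvtColor(cv2.imread("pics/t5.png"),cv2.COLOR_BGR2HSV)
    bm=(hs[:,:,0]>100)&(hs[:,:,0]<125)&(hs[:,:,1]>130)&(hs[:,:,2]>70)
    th=np.deg2rad(-12.7);c,s=np.cos(th),np.sin(th);R=np.array([[c,-s],[s,c]]);O=np.array([.55425,-.02945])
    for x in blobs(bm,40): print(x[:3],R.T@(onz('top',x[1],.09)[:2]-O))
E
```

```text
(np.int32(321), [315.99, 200.03], [308, 189, 18, 23])
bright [(np.int32(244), [316.11, 202.36], [308, 194, 18, 18])]
head mid [ 0.52884083 -0.31469598  0.066     ]
knob [(np.int32(13), [298.38, 227.62], [297, 226, 4, 4])]
knob [(np.int32(18), [298.28, 227.11], [296, 225, 5, 5])]
[297.86622407 226.20756938]
[297.77784917 224.54773954]
(np.int32(667), [633.56, 107.16], [622, 81, 18, 72]) [ 0.37086755 -0.72356453]
(np.int32(95), [316.09, 171.87], [311, 151, 11, 42]) [0.00019548 0.06305119]
```

View pics/w5c.png

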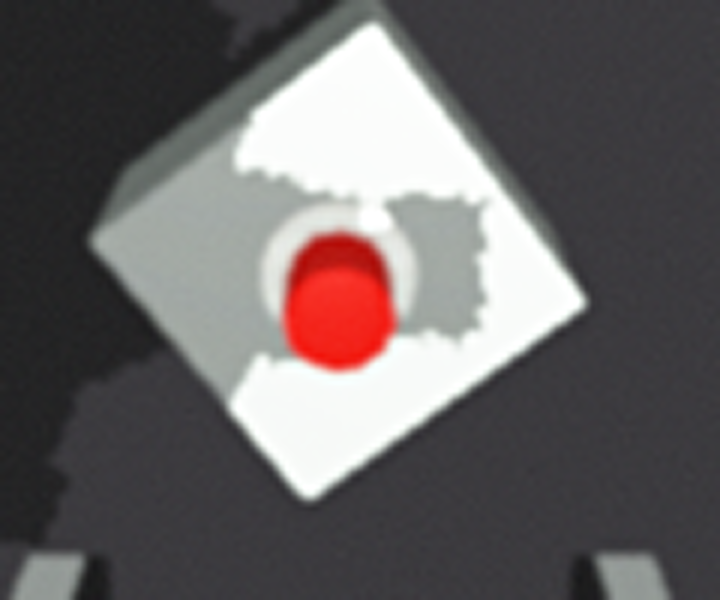

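```bash
python3 - <<'E'
from h import *
print('head top',onz('wrist',(316.2,202.2),.078))
C=[onz('wrist',(260+a/6-.4,150+b/6-.4),.05) for a,b in [(90,240),(375,20),(590,303),(308,500)]]
print(np.mean(C,0),np.array(C).round(4))
s=readout.state();print(s['ee_pos'])
E
```

```text
head top [ 0.52930135 -0.31316979  0.078     ]
[ 0.52939323 -0.3146161   0.05      ] [[ 0.4893 -0.2998  0.05  ]
 [ 0.5441 -0.2743  0.05  ]
 [ 0.5698 -0.3296  0.05  ]
 [ 0.5144 -0.3548  0.05  ]]
[ 0.52926725 -0.30930932  0.20021194]
```

```bash
python3 -m creep '[[0,0.007,0,0,-4,-40,0],[0,0.007,0,0,-4,-80,0],[0,0.007,0,0,-4,-105,0],[0,0.007,0,0,-4,-123,0],[0,0.007,0,0,-4,-123,0]]'
python3 - <<'E'
from h import *
cv2.imwrite("pics/w6.png",cams.get_image('wrist')[:,:,::-1])
E
```

```text
clock: 8.45
ee_pos: [0.5281, -0.3116, 0.074]
ee_rot: [[0.218, 0.976, -0.004], [0.976, -0.218, 0.003], [0.002, -0.005, -1.0]]
wrist_force: [0.2, 0.5, -0.7]
finger_gap: 0.496
```

View pics/w6.png

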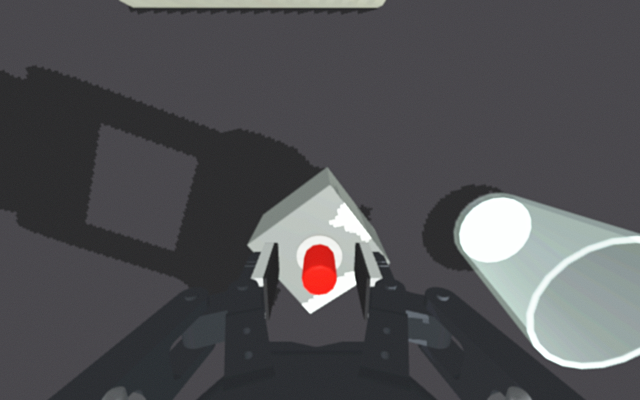

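The head at (319,270) stands between the pads (265 and 365). I nudge the tool slightly and close the jaws.

```bash
python3 -m creep '[[0,-0.003,0,1,-2,3,0],[0,-0.003,0,1,-2,3,0],[0,-0.003,0,1,-2,3,0]]'; python3 -m creep '[[0,0,0,0,0,0,0.4],[0,0,0,0,0,0,0.6],[0,0,0,0,0,0,1],[0,0,0,0,0,0,1],[0,0,0,0,0,0,1],[0,0,0,0,0,0,1]]' 60
```

```text
clock: 8.8
ee_pos: [0.5306, -0.3147, 0.081]
ee_rot: [[0.218, 0.976, 0.004], [0.976, -0.218, 0.0], [0.001, 0.004, -1.0]]
wrist_force: [-1.2, -0.2, 0.1]
finger_gap: 0.5
clock: 9.4
ee_pos: [0.5305, -0.3148, 0.0819]
ee_rot: [[0.218, 0.976, 0.003], [0.976, -0.218, -0.0], [0.001, 0.003, -1.0]]
wrist_force: [-2.7, 1.5, 6.1]
finger_gap: 0.182
```

```bash
python3 - <<'E'
from h import *
s=readout.state();print(s['ee_pos'],s['wrist_force'],s['finger_gap'])
im=cams.get_image('wrist')[:,:,::-1]
cv2.imwrite("pics/w7.png",cv2.resize(im[170:370,220:420],None,fx=3,fy=3,interpolation=cv2.INTER_CUBIC))
im=cams.get_image('scene')[:,:,::-1]
cv2.imwrite("pics/s7.png",cv2.resize(im[180:300,170:290],None,fx=5,fy=5,interpolation=cv2.INTER_CUBIC))
E
```

```text
[ 0.53045518 -0.31484237  0.0818832 ] [-2.72895514  1.49496467  6.14544805] 0.18232927774563024
```

View pics/w7.png

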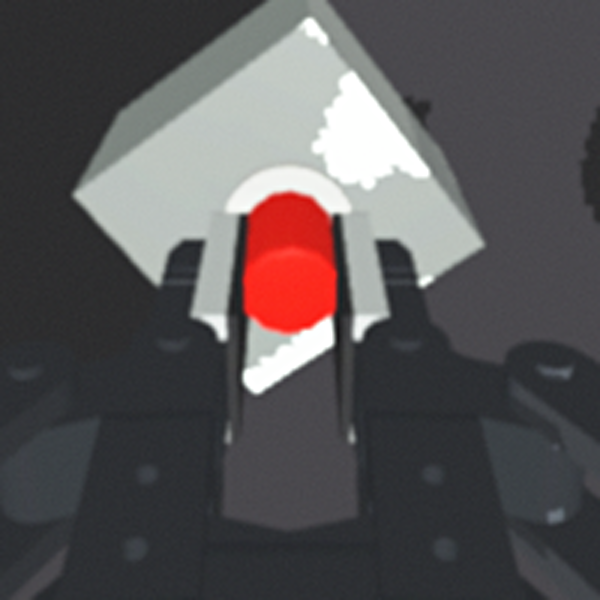

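View pics/s7.png

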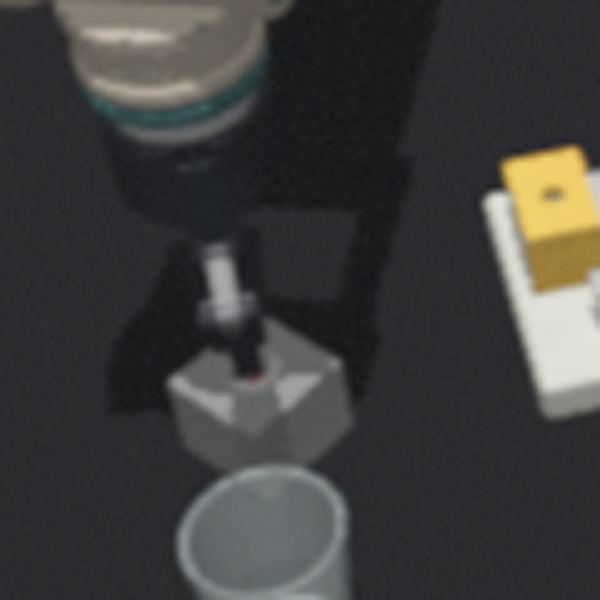

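The pin stands upright between the pads at (290,270 in the crop). I lift it straight up.

```bash
python3 -m creep '[[0,0,0,0,0,8,1],[0,0,0,0,0,20,1],[0,0,0,0,0,45,1],[0,0,0,0,0,75,1],[0,0,0,0,0,95,1],[0,0,0,0,0,95,1],[0,0,0,0,0,95,1]]'; python3 - <<'E'
from h import *
i=cams.camera_info('wrist');s=readout.state();print(s['ee_pos'],s['finger_gap'],s['wrist_force'])
im=cams.get_image('wrist')[:,:,::-1];cv2.imwrite("pics/w8.png",im)
im=cams.get_image('scene')[:,:,::-1]
cv2.imwrite("pics/s8.png",cv2.resize(im[180:300,170:290],None,fx=5,fy=5,interpolation=cv2.INTER_CUBIC))
E
```

```text
clock: 10.2
ee_pos: [0.5305, -0.3148, 0.1769]
ee_rot: [[0.218, 0.976, 0.004], [0.976, -0.218, -0.001], [0.0, 0.004, -1.0]]
wrist_force: [-1.0, 0.5, -1.3]
finger_gap: 0.177
[ 0.53049573 -0.31481481  0.17693695] 0.177270878367344 [-1.04976801  0.47706003 -1.30304274]
```

View pics/w8.png

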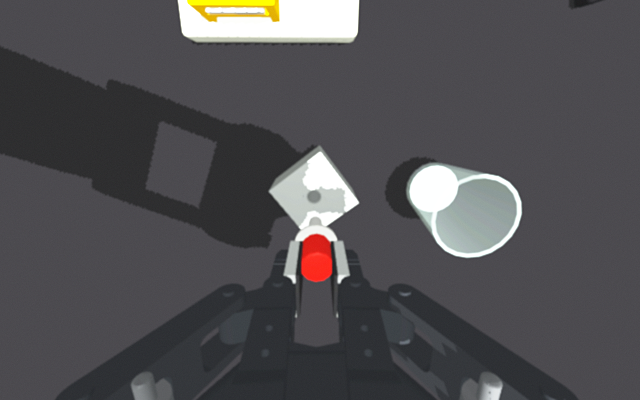

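View pics/s8.png

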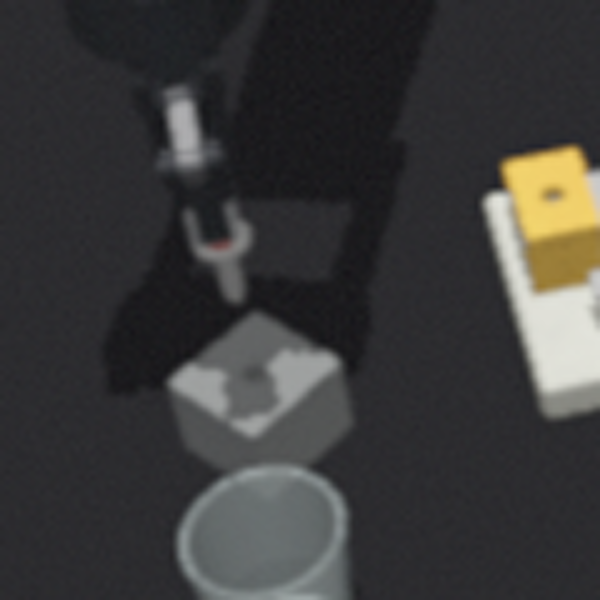

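```bash
python3 - <<'E'
from h import *
im=cv2.imread("pics/w8.png")
print('kw')
cv2.imwrite("pics/w8c.png",cv2.resize(im[180:290,260:370],None,fx=7,fy=7,interpolation=cv2.INTER_CUBIC)[:600])
hsv=cv2.cvtColor(im,cv2.COLOR_BGR2HSV);H,S,V=[hsv[:,:,k].astype(int) for k in range(3)]
m=((H<8)|(H>172))&(S>150)&(V>200)
for b in blobs(m,50): print(b[:3], onz('wrist',b[1],.173))
g=im.sum(2);m=np.zeros(V.shape,bool);m[190:204,305:323]=g[190:204,305:323]<400
for b in blobs(m,10): print('hole',b[:3],onz('wrist',b[1],.05))
E
```

```text
kw
(np.int32(1192), [316.14, 258.25], [302, 234, 30, 48]) [ 0.53131771 -0.30822257  0.173     ]
hole (np.int32(63), [313.02, 195.9], [308, 191, 12, 10]) [ 0.52742287 -0.31242543  0.05      ]
```

View pics/w8c.png

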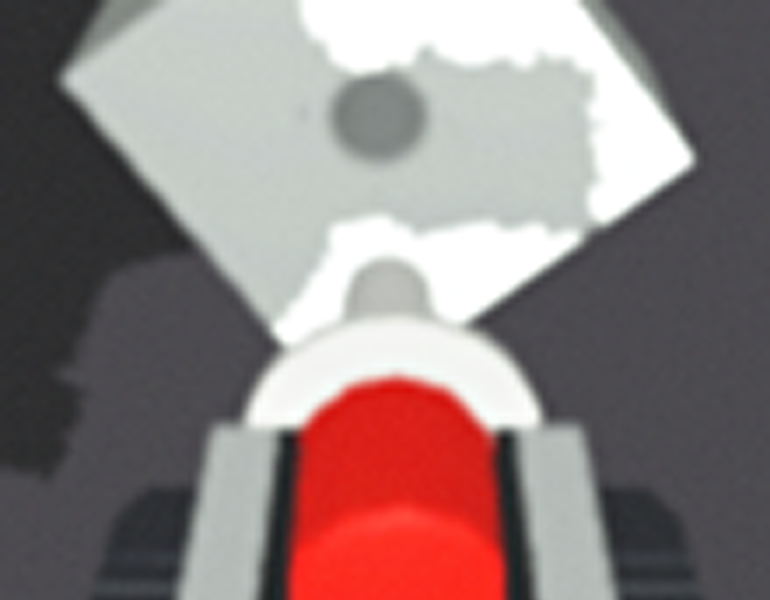

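```bash
python3 - <<'E'
from h import *
s=readout.state();t=s['ee_pos']
p=onz('wrist',(316.5,266.8),.173);print('head top',p,'rel TCP',p-t)
i=cams.camera_info('wrist')
for z in (.105,.111,.145): print(z,proj('wrist',(p[0],p[1],z)))
print('holder hole',onz('wrist',(313.6,196.2),.05))
R=np.array(s['ee_rot']);print(R.T@(p-t), R)
E
```

```text
head top [ 0.53041886 -0.31306766  0.173     ] rel TCP [ 0.00050725  0.00138188 -0.00206677]
0.105 [316.37714211 217.72752988]
0.111 [316.38482355 220.79568389]
0.145 [316.43809163 242.07227233]
holder hole [ 0.52788333 -0.31282737  0.05      ]
[0.00145601 0.00019197 0.0020692 ] [[ 2.18120241e-01  9.75921264e-01  1.11656392e-03]
 [ 9.75920650e-01 -2.18121651e-01  1.35262358e-03]
 [ 1.56360088e-03  7.94643206e-04 -9.99998462e-01]]
```

The pin is held firmly, with a tip lean of about 1° in the picture (shank at column 315, head at 316.5). I move it above the clevis, taking out the lean.

```bash
python3 -m creep '[[0,0,0,-3,30,0,1],[-0.004,-0.019,0,-9,75,0,1],[-0.004,-0.019,0,-15,120,0,1],[-0.004,-0.019,0,-21.5,165,0,1],[-0.004,-0.019,0,-21.5,176,0,1],[-0.004,-0.019,0,-21.5,176,0,1],[-0.004,-0.019,0,-21.5,176,0,1]]'; python3 - <<'E'
from h import *
s=readout.state();print(s['ee_pos'])
im=cams.get_image('wrist')[:,:,::-1].copy();cv2.imwrite("pics/w9.png",im)
cv2.imwrite("pics/w9c.png",cv2.resize(im[170:290,240:390],None,fx=5,fy=5,interpolation=cv2.INTER_CUBIC))
im=cams.get_image('scene')[:,:,::-1];cv2.imwrite("pics/s9r.png",im)
cv2.imwrite("pics/s9.png",cv2.resize(im[140:260,230:350],None,fx=5,fy=5,interpolation=cv2.INTER_CUBIC))
E
```

```text
clock: 11.0
ee_pos: [0.5083, -0.1391, 0.1744]
ee_rot: [[0.218, 0.976, 0.019], [0.976, -0.218, -0.003], [0.001, 0.019, -1.0]]
wrist_force: [-0.8, -0.8, -0.6]
finger_gap: 0.179
[ 0.5083308  -0.13910979  0.17441527]
```

View pics/w9c.png

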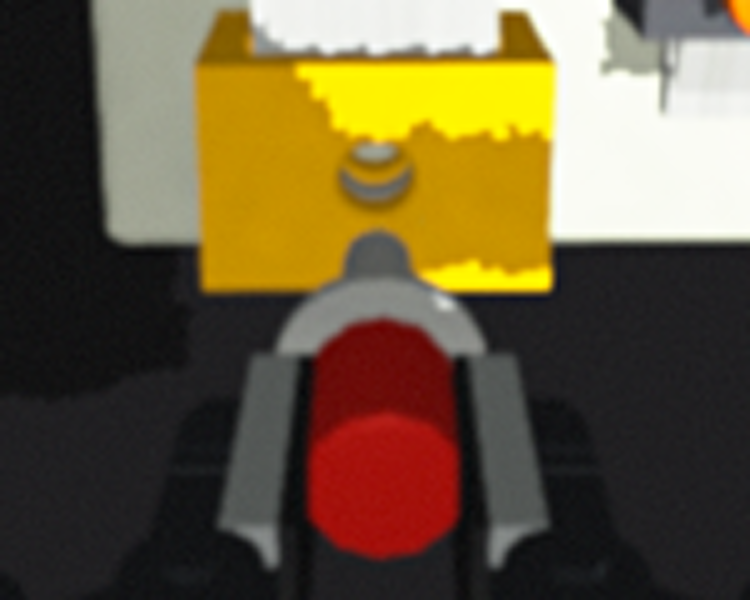

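View pics/s9.png

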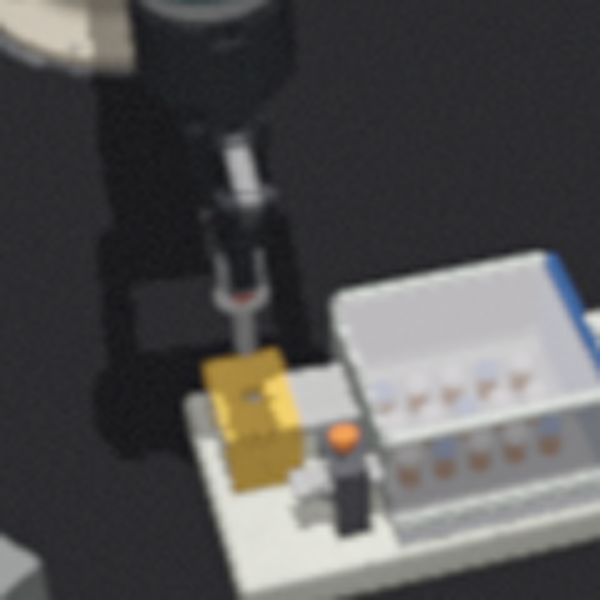

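```bash
python3 - <<'E'
from h import *
s=readout.state();t=s['ee_pos'];R=np.array(s['ee_rot']);print(t)
u=lambda a,b:(240+a/5-.4,170+b/5-.4)
zt=t[2]-.004
hd=onz('wrist',u(384,487),zt);print('head',hd,hd-t)
h=onz('wrist',u(376,173),.074);print('hole',h)
for z in (zt-.026,zt-.05,zt-.062,zt-.068):
    a,b=proj('wrist',(hd[0],hd[1],z));print(z,(a-240+.4)*5,(b-170+.4)*5)
# clevis top face corners
for a,b in [(198,62),(553,60),(553,292),(202,292)]: print(onz('wrist',u(a,b),.074)[:2])
# scene hole
im=cv2.imread("pics/s9r.png");print('scene hole',onz('scene',(230+255/5-.4,140+397/5-.4),.074))
print('scene tip proj',[(proj('scene',(hd[0],hd[1],z))-[230,140]+.4)*5 for z in (zt-.068,zt-.026)])
E
```

```text
[ 0.50837866 -0.13970486  0.17459378]
head [ 0.50863283 -0.13959005  0.17059378] [ 0.00025418  0.0001148  -0.004     ]
hole [ 0.50949269 -0.13827398  0.074     ]
0.1445937779366473 379.7862906120564 372.268461383683
0.12059377793664729 376.8542356232002 292.4340093112063
0.10859377793664729 375.633561240606 259.19729619916774
0.10259377793664728 375.07291088105103 243.93182047330026
[ 0.48529013 -0.11286635]
[ 0.54230657 -0.12569085]
[ 0.53466001 -0.166611  ]
[ 0.47529505 -0.15267712]
scene hole [ 0.51392989 -0.13687239  0.074     ]
scene tip proj [array([242.37383817, 353.56318758]), array([236.66162399, 293.48128082])]
```

The wrist picture shows the clevis hole with the tongue's eye behind it at (315,204) and the pin tip at (315.5,216). I shift by 1 mm, lower to just above the hole and look again.

```bash
python3 -m creep '[[0,0,0,0.6,1.3,-8,1],[0,0,0,0.6,1.3,-16,1],[0,0,0,0.6,1.3,-21,1],[0,0,0,0.6,1.3,-21,1],[0,0,0,0.6,1.3,-21,1]]'; python3 - <<'E'
from h import *
s=readout.state();print(s['ee_pos'])
im=cams.get_image('wrist')[:,:,::-1].copy();cv2.imwrite("pics/w10.png",im)
cv2.imwrite("pics/w10c.png",cv2.resize(im[190:270,265:365],None,fx=7,fy=7,interpolation=cv2.INTER_CUBIC))
im=cams.get_image('scene')[:,:,::-1];cv2.imwrite("pics/s10r.png",im)
cv2.imwrite("pics/s10.png",cv2.resize(im[170:250,250:330],None,fx=7,fy=7,interpolation=cv2.INTER_CUBIC))
E
```

```text
clock: 11.6
ee_pos: [0.5089, -0.1385, 0.1534]
ee_rot: [[0.22, 0.975, 0.019], [0.976, -0.22, -0.003], [0.002, 0.019, -1.0]]
wrist_force: [-0.4, 0.6, -1.2]
finger_gap: 0.182
[ 0.50894556 -0.13848332  0.15340785]
```

View pics/w10c.png

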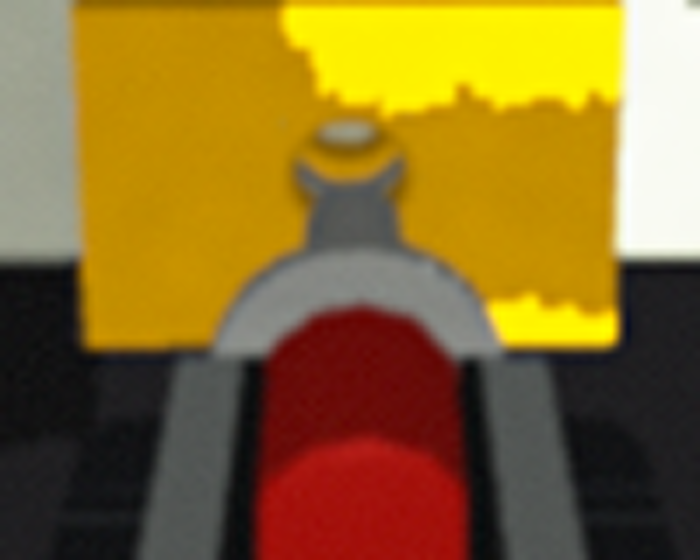

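View pics/s10.png

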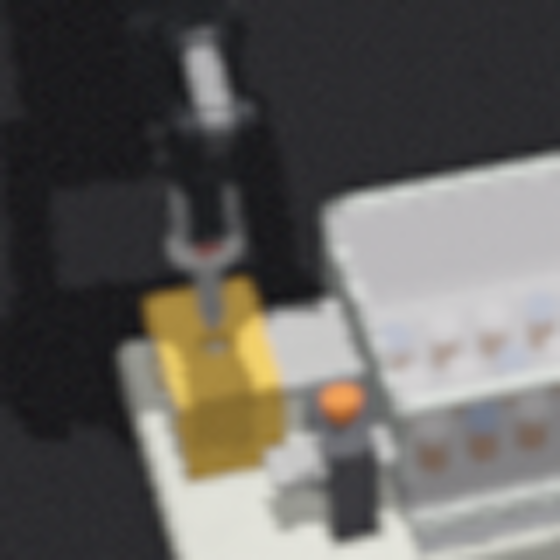

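```bash
python3 - <<'E'
from h import *
s=readout.state();t=s['ee_pos']
u=lambda a,b:(265+a/7-.43,190+b/7-.43)
h=onz('wrist',u(350,170),.074);print('hole',h, 'rim far',onz('wrist',u(350,119),.074),'L/R',onz('wrist',u(297,171),.074),onz('wrist',u(403,171),.074))
# collar top far edge: row 247 at pin, top of collar z = tip+43
im=cv2.imread("pics/w10.png")
for dz in (.002,.004,.006):
    zt=t[2]-dz;tip=zt-.068
    cf=onz('wrist',u(360,247),tip+.043);st=onz('wrist',u(352,183),tip)
    d=np.array([.22,.975]);print(dz,'tip z',tip,'axis from collar far edge',cf[:2]-.013*d,'nose far',st[:2])
hsv=cv2.cvtColor(im,cv2.COLOR_BGR2HSV);m=((hsv[:,:,0]<8)|(hsv[:,:,0]>172))&(hsv[:,:,1]>150);ys,xs=np.where(m);print(xs.min(),xs.max(),ys.min(),ys.max())
zt=t[2]-.004;f=lambda v:onz('wrist',v,zt)
cx=(xs.min()+xs.max())/2
print('head top near edge',f((cx,ys.max()+.5)), 'center->',f((cx,ys.max()+.5))[:2]+.009*np.array([.22,.975]),ys.max())
E
```

```text
hole [ 0.50966684 -0.13779682  0.074     ] rim far [ 0.51099625 -0.13196098  0.074     ] L/R [ 0.50392506 -0.13657605  0.074     ] [ 0.5153625  -0.13924996  0.074     ]
0.002 tip z 0.0839421072806947 axis from collar far edge [ 0.50983758 -0.13754202] nose far [ 0.51024901 -0.13556016]
0.004 tip z 0.0819421072806947 axis from collar far edge [ 0.5096869  -0.13838027] nose far [ 0.51010649 -0.13632274]
0.006 tip z 0.0799421072806947 axis from collar far edge [ 0.50953621 -0.13921851] nose far [ 0.50996397 -0.13708532]
301 332 234 281
head top near edge [ 0.50754141 -0.14689113  0.14994211] center-> [ 0.50952141 -0.13811613] 281
```

Pin axis and hole agree within about 0.4 mm, with the hole at (314.6,213.9) in the wrist picture. I insert slowly.

```bash
python3 -m creep '[[0,0,0,0,0.3,-4,1],[0,0,0,0,0.3,-7,1],[0,0,0,0,0.3,-10,1],[0,0,0,0,0.3,-12,1],[0,0,0,0,0.3,-12,1]]'; python3 -m creep '[[0,0,0,0,0,-2,1],[0,0,0,0,0,-4,1],[0,0,0,0,0,-4,1]]'
```

```text
clock: 12.2
ee_pos: [0.509, -0.1381, 0.1415]
ee_rot: [[0.22, 0.975, 0.019], [0.976, -0.22, -0.003], [0.002, 0.019, -1.0]]
wrist_force: [0.2, 0.8, -0.8]
finger_gap: 0.18
clock: 12.5
ee_pos: [0.5088, -0.1381, 0.1371]
ee_rot: [[0.22, 0.975, 0.019], [0.976, -0.22, -0.003], [0.002, 0.019, -1.0]]
wrist_force: [-0.0, 1.1, -1.1]
finger_gap: 0.176
```

There is no resistance with the tip about 8 mm below the mouth, so it is in the hole. I continue.

```bash
python3 -m creep '[[0,0,0,0,0,-3,1],[0,0,0,0,0,-6,1],[0,0,0,0,0,-9,1],[0,0,0,0,0,-9,1]]'; python3 -m creep '[[0,0,0,0,0,-3,1],[0,0,0,0,0,-6,1],[0,0,0,0,0,-9,1],[0,0,0,0,0,-9,1]]';  python3 -m creep '[[0,0,0,0,0,-3,1],[0,0,0,0,0,-6,1],[0,0,0,0,0,-9,1],[0,0,0,0,0,-9,1]]'
```

```text
clock: 12.9
ee_pos: [0.5085, -0.138, 0.1274]
ee_rot: [[0.22, 0.975, 0.018], [0.976, -0.22, -0.002], [0.002, 0.018, -1.0]]
wrist_force: [0.1, -0.5, -0.9]
finger_gap: 0.183
clock: 13.3
ee_pos: [0.5082, -0.1378, 0.1177]
ee_rot: [[0.22, 0.975, 0.017], [0.976, -0.22, -0.002], [0.002, 0.017, -1.0]]
wrist_force: [0.7, 0.2, -1.5]
finger_gap: 0.181
clock: 13.7
ee_pos: [0.508, -0.1378, 0.1082]
ee_rot: [[0.22, 0.975, 0.016], [0.976, -0.22, -0.002], [0.002, 0.016, -1.0]]
wrist_force: [0.5, -0.1, -1.4]
finger_gap: 0.18
```

```bash
python3 -m creep '[[0,0,0,0.4,0,-1,1],[0,0,0,0.4,0,-2,1],[0,0,0,0.4,0,-2,1]]';python3 -m creep '[[0,0,0,0,0,-1,1],[0,0,0,0,0,-2,1],[0,0,0,0,0,-2,1]]'; python3 - <<'E'
from h import *
im=cams.get_image('wrist')[:,:,::-1].copy()
cv2.imwrite("pics/w11c.png",cv2.resize(im[190:290,255:375],None,fx=6,fy=6,interpolation=cv2.INTER_CUBIC))
E
```

```text
clock: 14.0
ee_pos: [0.5084, -0.1378, 0.106]
ee_rot: [[0.22, 0.975, 0.016], [0.976, -0.22, -0.002], [0.002, 0.016, -1.0]]
wrist_force: [-0.8, 0.2, -0.5]
finger_gap: 0.179
clock: 14.3
ee_pos: [0.5086, -0.1378, 0.1057]
ee_rot: [[0.22, 0.975, 0.017], [0.976, -0.22, -0.002], [0.002, 0.017, -1.0]]
wrist_force: [-5.6, 1.7, 9.8]
finger_gap: 0.18
```

View pics/w11c.png

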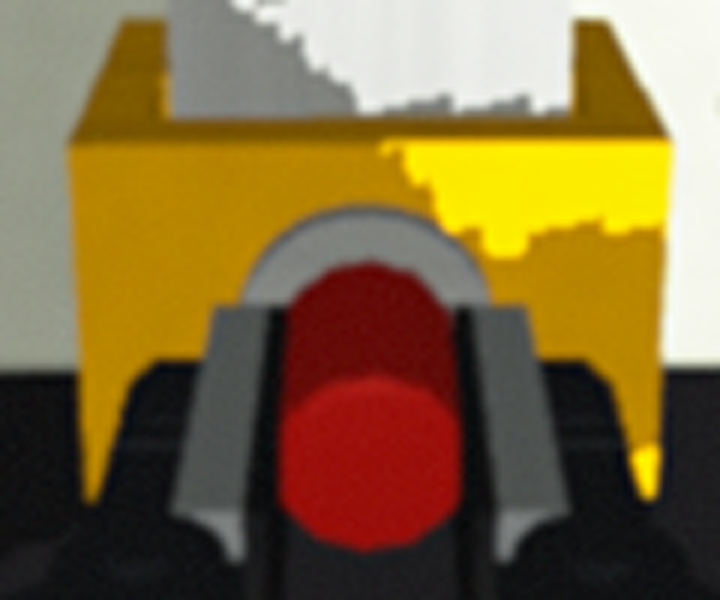

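It stopped with 10 N at the expected height, and the picture shows the collar lying flat on the clevis. I release and rise.

```bash
python3 -m creep '[[0,0,0,0,0,0,0.4],[0,0,0,0,0,0,0],[0,0,0,0,0,0,0],[0,0,0,0,0,0,0],[0,0,0,0,0,5,0],[0,0,0,0,0,20,0],[0,0,0,0,0,50,0],[0,0,0,0,0,80,0],[0,0,0,0,0,80,0]]';python3 - <<'E'
from h import *
im=cams.get_image('wrist')[:,:,::-1].copy();cv2.imwrite("pics/w12.png",im)
cv2.imwrite("pics/w12c.png",cv2.resize(im[150:270,240:380],None,fx=5,fy=5,interpolation=cv2.INTER_CUBIC))
im=cams.get_image('scene')[:,:,::-1];cv2.imwrite("pics/s12r.png",im)
cv2.imwrite("pics/s12.png",cv2.resize(im[150:270,240:380],None,fx=5,fy=5,interpolation=cv2.INTER_CUBIC))
E
```

```text
clock: 15.25
ee_pos: [0.5105, -0.1385, 0.1911]
ee_rot: [[0.219, 0.975, 0.025], [0.976, -0.219, -0.005], [0.001, 0.025, -1.0]]
wrist_force: [-0.2, 0.6, -0.6]
finger_gap: 0.496
```

View pics/w12c.png

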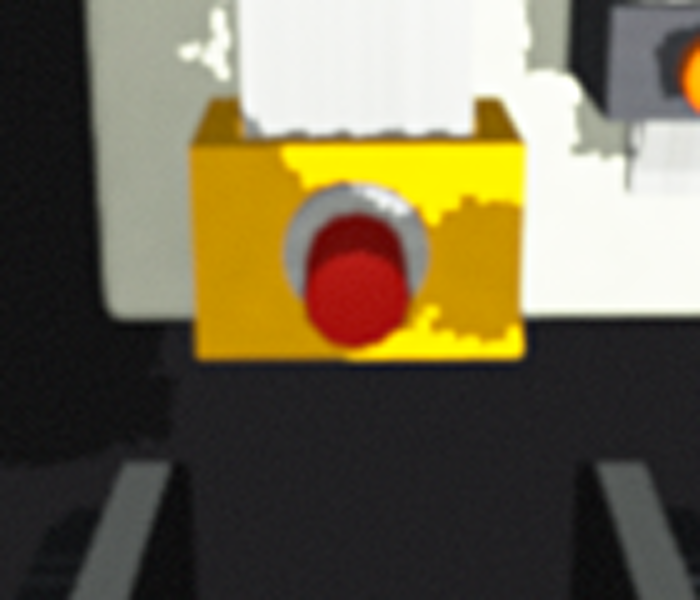

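View pics/s12.png

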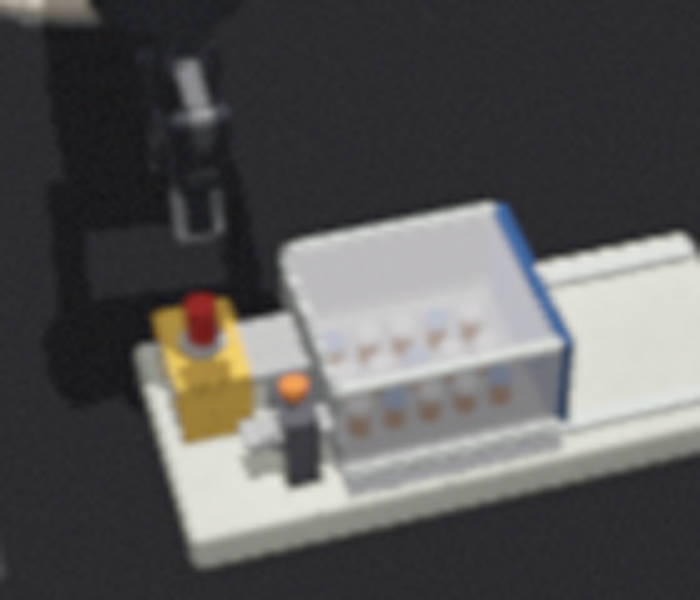

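The pin stands upright with its collar on the clevis (crop (356,250)), the guard is shut and the jaws are clear. One numeric check, then I hand in.

```bash
python3 - <<'E'
from h import *
w=cv2.imread("pics/w12.png");sc=cv2.imread("pics/s12r.png")
def red(i):
    h=cv2.cvtColor(i,cv2.COLOR_BGR2HSV);m=((h[:,:,0]<8)|(h[:,:,0]>172))&(h[:,:,1]>140)&(h[:,:,2]>60);return [b for b in blobs(m,15)]
def knob(i):
    h=cv2.cvtColor(i,cv2.COLOR_BGR2HSV);m=(h[:,:,0]>=5)&(h[:,:,0]<19)&(h[:,:,1]>140)&(h[:,:,2]>110);return [b[:3] for b in blobs(m,5) if 285<b[1][0]<310 and 215<b[1][1]<250]
a=max(red(w),key=lambda b:b[0]);b=[x for x in red(sc) if 270<x[1][0]<290 and 200<x[1][1]<225]
print(a[:3],[x[:3] for x in b]);print(tri([ray('wrist',a[1]),ray('scene',b[0][1])]),'expect z mid ~.089-.095')
print('collar', onz('wrist',(240+356/5-.4,150+250/5-.4),.077),'head top',onz('wrist',(240+357/5-.4,150+297/5-.4),.102))
print('knob',knob(sc),readout.state()['wrist_force'])
E
```

```text
(np.int32(431), [310.78, 205.54], [301, 193, 21, 26]) [(np.int32(54), [279.7, 212.52], [276, 208, 7, 11])]
(array([ 0.50678141, -0.13501467,  0.09103075]), [np.float64(0.0001248790321413729), np.float64(0.00012487903214146296)]) expect z mid ~.089-.095
collar [ 0.50685485 -0.13450955  0.077     ] head top [ 0.50708575 -0.13427144  0.102     ]
knob [(np.int32(18), [298.28, 227.11], [296, 225, 5, 5])] [ 0.16363606  0.96491223 -0.7373015 ]
```

```bash
python3 - <<'E'
from station import bot
print(bot.finish_job())
E
```

```text
the job is handed in; nothing more can be done
None
```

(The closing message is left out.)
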